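# Zero the parcel scale and load the order

### The job

Clear the parcel scale by putting the tape roll and the wooden stamp on the cork mat, then, with the platform bare, turn the tare knob until its pointer reads zero. After that slide every packed carton (do not lift or tip it) up the ramp until all of them stand flat and fully on the scale platform side by side or one behind the other; leave the cup and the jar that stand near the mat where they are, and finish with roll and stamp on the mat and the knob still at zero.

Things in the scene. Friction and masses are not known exactly. Their poses are not given: they have to be found in the camera images.
- scale: Low parcel scale, fixed to the bench, perhaps turned a few degrees. Origin on the bench under the centre of its platform: a flat plate 290 (x) x 300 (y) mm, its top 18 mm above the bench. The ramp is on its -y side, a grey head on its +y side (240 mm along x, from y = 155 to 250 mm, 45 mm high; it stops cartons). The two x sides have no rim.
- ramp_foot (a point): Middle of the foot of the scale's black rubber ramp, where it meets the bench (scale x = 0, y = -240 mm). The ramp is 290 mm wide and climbs along the scale's +y over 90 mm to the platform's edge, 18 mm up.
- tare (a joint): Tare knob on the scale's head, hinge about the vertical. Value: angle (rad) of its white pointer from the zero mark (the long thick mark on the dial), positive anticlockwise from above; at 0 it points along the scale's -x. Range -2.8 to 2.8, starts anticlockwise of zero. Stays where left (friction 0.06 N m).
- tare_grip (a point): Point on the knob's axis at the height to grip, 81 mm above the bench. The knob is a black upright bar 50 mm long (along the pointer), 16 mm thick, from 55 to 97 mm above the bench, above a disc 48 mm across. To turn it, pinch the bar across its thickness from above.
- mat: Cork mat, fixed, 90 (x) x 240 (y) x 3 mm, flat on the bench beyond the scale and the cartons. Origin under its centre. Roll and stamp must each rest with their centre over the mat; both fit one behind the other along y.
- tape: Roll of paper tape (a thick ring) lying flat: 68 mm outside, 48 mm hole, 48 mm high, 150 g. Origin at the centre of its underside. Starts on the platform. Grip it across the outside.
- stamp: Wooden hand stamp lying base down: base 90 (x) x 50 (y) x 22 mm, on it a grip ridge 80 (x) x 22 (y) mm up to 48 mm high, 160 g. Origin at the centre of its underside. Starts on the platform. Grip the ridge across y.
- carton1: Packed, closed cardboard carton, 100 (x) x 100 (y) x 60 high mm, 0.2 to 0.7 kg; too wide to grip, to be pushed. Origin at the centre of its underside. Starts on the bench before the ramp, roughly square to the scale, in one of two lanes and two rows (may be absent).
- carton2: Packed, closed cardboard carton, 104 (x) x 98 (y) x 50 high mm, 0.2 to 0.7 kg; too wide to grip, to be pushed. Origin at the centre of its underside. Starts on the bench before the ramp, roughly square to the scale, in one of two lanes and two rows (may be absent).
- carton3: Packed, closed cardboard carton, 98 (x) x 106 (y) x 70 high mm, 0.2 to 0.7 kg; too wide to grip, to be pushed. Origin at the centre of its underside. Starts on the bench before the ramp, roughly square to the scale, in one of two lanes and two rows (may be absent).
- carton4: Packed, closed cardboard carton, 98 (x) x 98 (y) x 55 high mm, 0.2 to 0.7 kg; too wide to grip, to be pushed. Origin at the centre of its underside. Starts on the bench before the ramp, roughly square to the scale, in one of two lanes and two rows (may be absent).
- cup: Small cup, 68 mm across, 75 mm high; a bystander to leave alone. Origin at its underside.
- jar: Jar, 60 mm across, 85 mm high; a bystander to leave alone. Origin at its underside.

How it is judged (in metres and radians):
On the way, in this order (a step that is already met when the one before it is completed fails the run):
1. tape roll and stamp both lie on the cork mat (x of tape in the frame of mat between -0.045 and 0.045 m and y of tape in the frame of mat between -0.12 and 0.12 m and height (world z) of each of tape, stamp below 0.045 m and linear speed of each of tape, stamp below 0.03 m/s and x of stamp in the frame of mat between -0.045 and 0.045 m and y of stamp in the frame of mat between -0.12 and 0.12 m), for 0.2 s.
2. with no carton on the platform, the tare pointer reads zero (value of joint tare between -0.1 and 0.1 rad and y of each of carton1, carton2, carton3, carton4 in the frame of scale below -0.19 m), for 0.2 s.
3. all cartons present stand on the platform (x of carton1 in the frame of scale between -0.11 and 0.11 m and y of carton1 in the frame of scale between -0.105 and 0.125 m and height (world z) of carton1 between 0.012 and 0.03 m and angle between each of carton1, carton2, carton3, carton4's own z axis and vertical below 0.1 rad and x of carton2 in the frame of scale between -0.11 and 0.11 m and y of carton2 in the frame of scale between -0.105 and 0.125 m and height (world z) of carton2 between 0.012 and 0.03 m and x of carton3 in the frame of scale between -0.11 and 0.11 m and y of carton3 in the frame of scale between -0.105 and 0.125 m and height (world z) of carton3 between 0.012 and 0.03 m and x of carton4 in the frame of scale between -0.11 and 0.11 m and y of carton4 in the frame of scale between -0.105 and 0.125 m and height (world z) of carton4 between 0.012 and 0.03 m), for 0.2 s.
At the end, for the whole second after the job is handed in: Roll and stamp rest with their centres over the cork mat; the tare pointer is within 0.1 rad of zero; every carton present stands flat on the platform at rest (tilt under 0.1 rad), its centre within 110 mm of the platform's centre in the scale's x and between -105 and +125 mm in y (all of step 1 and all of step 3 and value of joint tare between -0.1 and 0.1 rad and linear speed of each of carton1, carton2, carton3, carton4 below 0.02 m/s); the robot touches nothing.
It fails at once if the cup or the jar is shoved more than 60 mm (distance of any of cup, jar from where it was at the start of the episode above 0.06 m).
It fails at once if a carton is tipped over or lifted well clear of the bench (angle between any of carton1, carton2, carton3, carton4's own z axis and vertical above 0.7 rad or height (world z) of any of carton1, carton2, carton3, carton4 above 0.07 m).
Of carton1, carton2, carton3, carton4 only 3 to 4 are there at a start; the rules pass over those that are not, and their reading is None.
At some moment in a run one of carton1, carton2, carton3, carton4, tape, stamp may be knocked a few centimetres aside while the robot is not near it.
Once in a run the grip may slacken for a moment while it holds something.
It also fails if it takes over 210 s, if anything falls off the work surface, if the arm or the gripper's body presses on something with over 40 N, if the wrist force passes 120 N, or if a joint passes its speed limit or range.

### The arm

A 6-joint arm with a two-finger parallel gripper is mounted at the origin on the work surface. World frame = base frame: x ahead of the robot, y to its left, z up, the work surface at z = 0. Lengths are in m, angles in degrees, forces in N, time in s.
With the tool pointing down it reaches from about 0.4 to 0.825 m from the base axis. Payload 7 kg.
Tool frame: the origin (TCP) lies on the centre line of the jaws, within the pads' length; the fingertips stand r.tip_reach ahead of it and the grasp point (between the pads) is the TCP (r.tip_reach is the distance from the TCP to the fingertips, in m); z points along the fingers, y is the line along which they close (so a half turn about z gives the same grasp; the last joint's range is limited). The gripper opens to 88 mm and grips with 3 to 60 N. Pads are 19 mm wide; open, the fingers measure 130 mm over their backs; the gripper's body (78 mm by 193 mm) begins 47 mm behind the grasp point.
Start: joints at [-55.743, 20.546, 0.682, 0, -70.136, -16.507], TCP at [0.206, -0.643, 0.246] pointing down, gripper open.
Joint ranges: [-176.03, 176.03], [-82.01, 121.73], [-58.28, 71.71], [-173.87, 95.51], [-174.79, -0.11], [-173.66, 173.66]. Speed limits (degrees/s): [136.94, 136.94, 172.46, 180, 180, 180].

### API

Orientations are given as [roll, pitch, yaw] about the fixed x, y, z axes, in that order (R = Rz(yaw) Ry(pitch) Rx(roll)).
In Python, from plant import sensors, cams, r gives the robot as it stands.
- The arm moves only by the tool drive_tool, never from a script. Its argument "rows" is a list of rows, each an object of numbers: "fingers": the gripper's target within -1 to 1 (fully open at 1, half-way at 0, shut at -1); "x", "y", "z": the shift along the tool's x, y, z in m; "spin": the turn about the tool's z in rad. A call has 1 to 10 rows; each row is the pose to reach, as a shift and turn from the pose commanded when the call began, along the tool's axes at that moment; what a row does not reach only later rows make up. A row lasts 1/8 s, in which the tool goes at most 62.5 mm and 10.7 degrees, less where a joint would pass 70% of its speed; a pose out of reach is approached as far as the arm can. A call with a gripper value outside its range is refused whole. The fingers move at their own pace and stop on an object; "newtons" is the grip in N (left out, the last holds). Time passes only in rows, so rows that repeat a pose let the fingers close. It gives the time, the measured TCP pose, the force, the opening and the grip force at its end, in the units of the state.
- sensors.get_state(): the state, without advancing time (a new reading comes with each control period).
- cams.capture(name): name is "scene" or "top" or "wrist"; returns a dict with "pixels" (400x640x3 uint8, red, green, blue), "intrinsics" (3x3 intrinsics, pixels), "eye" and "orientation" of the camera in the world; the wrist camera has in their place "T_tool_cam" (4x4, takes a point from camera to tool coordinates, whose origin is the TCP and whose axes are the flange's). Camera axes: x right, y up, looking along -z (the intrinsics and any distortion apply to the point x, -y, -z); pixel columns grow to the right and rows downward; lengths in m; the calibration is good to about 2 mm. A picture is of the moment at which its call begins: read the wrist's pose just before it. There is no depth.
- r.close_job(): hands the job in; it is judged then, once.
The state is a dict: "time_s": time; "joints": joint angles; "qd": joint speeds; "joint_torque": joint torques, N m; "tcp_pos": TCP position; "eef_rot": TCP orientation; "contact_force": force on the tool from outside, world axes, zero at the start; "moment": the same for the moment, N m; "gripper_width": finger opening in m; "gripper_force": force on a finger pad.
Only numpy, scipy, OpenCV 4.12 (cv2) and the standard library are available. Lean on these libraries where they do the work, as an engineer would, in place of code of your own. Each camera call takes 0.05 s, during which the arm holds its last target. There are 200 camera calls.

## Working session

There is one attempt and no reset: what is moved stays moved. The work goes in short steps, Python scripts to look and compute and a tool call to move; the robot and the scene stay as the last step left them, time stands still between calls to the robot, and variables do not carry over. Pictures are saved under pics/ and viewed, at most 14 in all, crops included, and the job is handed in when it is done.

Besides the shell and the picture viewer there is one more tool, called after "Call:" in YAML: its name, and indented under it one key for each argument. drive_tool: Moves the arm, as the interface text tells. Its arguments: {"type":"object","properties":{"rows":{"type":"array"},"newtons":{"type":"number"}},"required":["rows"]}

```bash
ls; mkdir -p pics
cat > h.py <<'E'
import numpy as np, cv2
from plant import sensors, cams, r
from scipy.spatial.transform import Rotation as R
def shot(n,f=None):
    s=sensors.get_state(); c=cams.capture(n)
    if 'T_tool_cam' in c:
        T=np.eye(4);T[:3,:3]=R.from_euler('xyz',s['eef_rot'],degrees=True).as_matrix();T[:3,3]=s['tcp_pos']
        T=T@np.array(c['T_tool_cam']); c['O'],c['M']=T[:3,3],T[:3,:3]
    else:
        o=np.array(c['orientation'],float); c['O']=np.array(c['eye'],float)
        c['M']=o if o.shape==(3,3) else R.from_euler('xyz',o,degrees=True).as_matrix()
    c['K']=np.array(c['intrinsics'])
    if f: cv2.imwrite('pics/'+f,c['pixels'][:,:,::-1])
    return c
def pt(c,u,v,z=0.):
    d=np.linalg.inv(c['K'])@np.array([u,v,1.]); d=c['M']@np.array([d[0],-d[1],-d[2]])
    return c['O']+d*(z-c['O'][2])/d[2]
def px(c,p):
    q=c['M'].T@(np.array(p)-c['O']); q=c['K']@np.array([q[0],-q[1],-q[2]]); return q[:2]/q[2]
E
python3 - <<'E'
from h import *
for n in('top','scene'):
    c=shot(n,n+'0.png'); print(n,[k for k in c],c['O'],c.get('orientation'),c['K'])
    np.savez('pics/'+n+'0.npz',O=c['O'],M=c['M'],K=c['K'])
print(sensors.get_state(), r.tip_reach)
E
```

```text
pics
top ['pixels', 'intrinsics', 'eye', 'orientation', 'O', 'M', 'K'] [0.38217186 0.04727364 1.44865969] [  8.39035973   0.85845049 -88.89849915] [[494.31274163   0.         319.18327287]
 [  0.         494.31274163 191.51318781]
 [  0.           0.           1.        ]]
scene ['pixels', 'intrinsics', 'eye', 'orientation', 'O', 'M', 'K'] [ 1.06767436 -0.64366669  0.61795465] [58.23795195 -0.56541517 34.39419673] [[430.24255587   0.         314.18894945]
 [  0.         430.24255587 202.95240064]
 [  0.           0.           1.        ]]
{'time_s': 0.1, 'joints': array([-5.57424470e+01,  2.05857874e+01,  6.39158133e-01, -1.84848674e-02,
       -7.01373871e+01, -1.65076373e+01]), 'qd': array([ 0.05341452, -0.02838399,  0.15133187, -0.00446084, -0.12619958,
        0.01568937]), 'joint_torque': array([-2.06550460e-03, -5.84163165e+01,  2.93748361e+01,  7.01521039e+00,
        1.02752171e-02, -6.54137557e-05]), 'tcp_pos': array([ 0.20563999, -0.64247073,  0.24473247]), 'eef_rot': array([ 1.79914508e+02, -7.21316529e-03, -1.62256372e+02]), 'contact_force': array([ 0.31171713, -0.4651088 , -0.24283651]), 'moment': array([ 0.04722087,  0.08310428, -0.00802624]), 'gripper_force': 0.0, 'gripper_width': 0.08770614590197459} 0.019
```

View pics/top0.png

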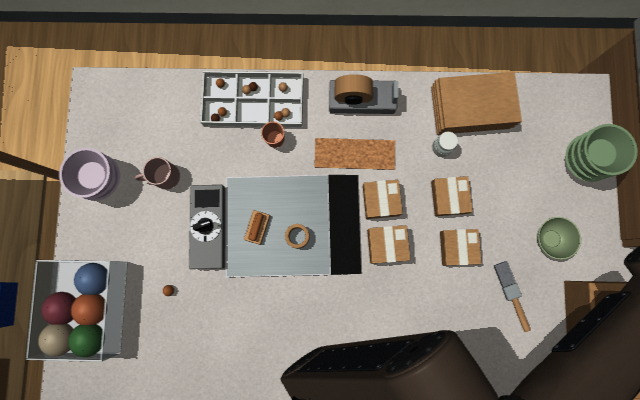

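View pics/scene0.png

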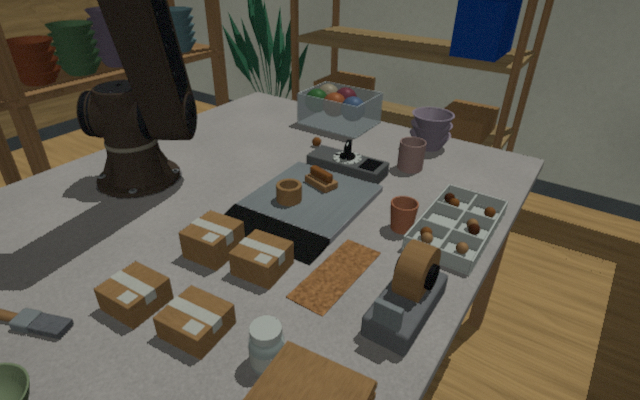

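The top view shows the scale at (228-330, 177-276), ramp at 345, knob at (206,226), stamp (257,227), tape (298,236), and mat (355,153). Four cartons stand at about (383,199), (389,245), (453,196) and (461,247), the cup is at (273,134) and the jar at (447,144). Next I measure with masks.

Run:
```python
from h import *
im=cv2.imread('pics/top0.png'); z=np.load('pics/top0.npz'); c=dict(z)
big=cv2.resize(im[110:300,180:500],None,fx=2.5,fy=2.5,interpolation=cv2.INTER_CUBIC); cv2.imwrite('pics/crop0.png',big)
hsv=cv2.cvtColor(im,cv2.COLOR_BGR2HSV)
# plate: greyish blue mask ; ramp: black
def rect(m,zz,name,roi):
    M=np.zeros_like(m);x0,y0,x1,y1=roi;M[y0:y1,x0:x1]=m[y0:y1,x0:x1]
    M=cv2.morphologyEx(M,cv2.MORPH_OPEN,np.ones((3,3)))
    cs,_=cv2.findContours(M,0,2)
    for k in sorted(cs,key=cv2.contourArea)[::-1][:5]:
        if cv2.contourArea(k)<150: continue
        P=np.array([pt(c,*p,zz)[:2] for p in k[:,0]]).astype(np.float32)
        (cx,cy),wh,a=cv2.minAreaRect(P*1000); print(name,np.round([cx,cy,*wh,a],1))
brown=((hsv[...,0]>3)&(hsv[...,0]<25)&(hsv[...,1]>90)).astype(np.uint8)*255
rect(brown,0.003,'mat',(305,130,405,175))
rect(brown,.02+.03,'obj',(230,190,328,270))
wht=((hsv[...,2]<40)).astype(np.uint8)*255
rect(wht,.009,'ramp',(325,165,366,285))
# cartons: brown or tape inside rois: brown closed
cl=cv2.morphologyEx(brown,cv2.MORPH_CLOSE,np.ones((11,11)))
for n,roi in dict(A=(362,170,408,222),B=(362,222,416,270),C=(425,170,480,222),D=(432,222,490,275)).items(): rect(cl,.06,n,roi)
for u,v in [(228,178),(330,176),(330,273),(228,276)]: print(pt(c,u,v,.018))
```

```text
mat [712.1 -29.8 237.3  89.5  89.3]
obj [483.6 248.4  48.9  88.   73.7]
obj [460.8 133.2  66.1  63.7  46.2]
ramp [501.8  -1.7 288.1  84.9   2.5]
A [ 575.5 -105.5  147.9  103.3    6. ]
B [ 447.8 -123.9  111.3  113.5    1.1]
C [ 580.7 -301.4  105.4  106.2    4.8]
D [ 437.9 -323.1   96.6  108.     3.2]
[0.62842196 0.34215402 0.018     ]
[0.63937111 0.0418652  0.018     ]
[0.35812561 0.03735574 0.018     ]
[0.34397037 0.3289997  0.018     ]
```

View pics/crop0.png

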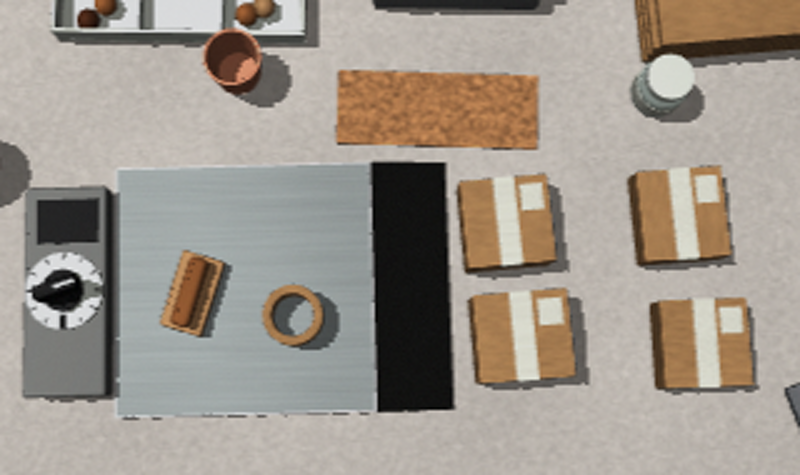

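```bash
cat >> h.py <<'E'
def go(x,y,z,yaw):
    "shift in tool axes and spin for a move to a world pose (tool down)"
    s=sensors.get_state(); Rm=R.from_euler('xyz',s['eef_rot'],degrees=True).as_matrix()
    d=Rm.T@(np.array([x,y,z])-s['tcp_pos']); a=(yaw-s['eef_rot'][2]+180)%360-180
    n=max(np.linalg.norm(d)/.0625,abs(a)/10.7)
    print('tool xyz',np.round(d,4),'spin',round(-np.radians(a),3),'rows>=',round(n,1))
E
python3 - <<'E'
from h import *
go(.47,.10,.25,-87.5)
c=dict(np.load('pics/top0.npz'))
print('knob',pt(c,204,227,.09),'cup',pt(c,273,134,.06),'jar',pt(c,448,140,.085))
E
```

```text
tool xyz [-0.4781  0.6266 -0.0044] spin -1.305 rows>= 12.6
knob [0.47779932 0.38737685 0.09      ] cup [0.7525013  0.20888752 0.06      ] jar [ 0.73594964 -0.28899833  0.085     ]
```

Call:
drive_tool:
  rows:
    - {"fingers": 1,"x": -0.03,"y": 0.04,"z": -0.05,"spin": -0.1}
    - {"fingers": 1,"x": -0.06,"y": 0.08,"z": -0.05,"spin": -0.2}
    - {"fingers": 1,"x": -0.1,"y": 0.12,"z": -0.05,"spin": -0.35}
    - {"fingers": 1,"x": -0.13,"y": 0.17,"z": -0.05,"spin": -0.5}
    - {"fingers": 1,"x": -0.17,"y": 0.21,"z": -0.05,"spin": -0.65}
    - {"fingers": 1,"x": -0.2,"y": 0.25,"z": -0.05,"spin": -0.8}
    - {"fingers": 1,"x": -0.23,"y": 0.3,"z": -0.05,"spin": -0.95}
    - {"fingers": 1,"x": -0.26,"y": 0.34,"z": -0.05,"spin": -1.1}
    - {"fingers": 1,"x": -0.28,"y": 0.37,"z": -0.05,"spin": -1.2}
    - {"fingers": 1,"x": -0.3,"y": 0.39,"z": -0.05,"spin": -1.3}

```text
time_s: 1.35
tcp_pos: [0.3725, -0.1784, 0.2957]
eef_rot: [-180.0, 0.0, -87.5]
contact_force: [0.5, -0.8, 0.3]
gripper_width: 0.0874
gripper_force: 0.0
```

Run:
```python
from h import *
go(.47,.10,.25,-87.5)
s=sensors.get_state();print(s['tcp_pos'],s['eef_rot'],s['joints'])
```

```text
tool xyz [-0.2739 -0.1095  0.0458] spin -0.0 rows>= 4.8
[ 0.37251363 -0.17839278  0.29565933] [-1.79968143e+02  1.51271833e-02 -8.75014687e+01] [ 2.06560946e+00 -7.26090317e+00 -2.49445945e+01 -1.61324675e-02
 -7.22845671e+01  4.37822297e-01]
```

Call:
drive_tool:
  rows:
    - {"fingers": 1,"x": -0.05,"y": -0.02}
    - {"fingers": 1,"x": -0.1,"y": -0.04}
    - {"fingers": 1,"x": -0.15,"y": -0.06,"z": 0.01}
    - {"fingers": 1,"x": -0.2,"y": -0.08,"z": 0.02}
    - {"fingers": 1,"x": -0.24,"y": -0.1,"z": 0.02}
    - {"fingers": 1,"x": -0.274,"y": -0.11,"z": 0.02}
    - {"fingers": 1,"x": -0.274,"y": -0.11,"z": 0.02}
    - {"fingers": 1,"x": -0.274,"y": -0.11,"z": 0.02}

```text
invalid input
```

Run:
```python
from h import *
s=sensors.get_state();print(s['tcp_pos'],s['eef_rot'],s['joints'])
c=shot('wrist','w1.png'); np.savez('pics/w1.npz',O=c['O'],M=c['M'],K=c['K']); print(c['O'],c['M'])
```

```text
[ 0.37251363 -0.17839278  0.29565933] [-1.79968143e+02  1.51271833e-02 -8.75014687e+01] [ 2.06560946e+00 -7.26090317e+00 -2.49445945e+01 -1.61324675e-02
 -7.22845671e+01  4.37822297e-01]
[ 0.37492861 -0.26394221  0.4350181 ] [[-9.99081779e-01  4.07748755e-02  1.31533004e-02]
 [-4.28433234e-02 -9.49228038e-01 -3.11657796e-01]
 [-2.22326301e-04 -3.11935156e-01  9.50103368e-01]]
```

View pics/w1.png

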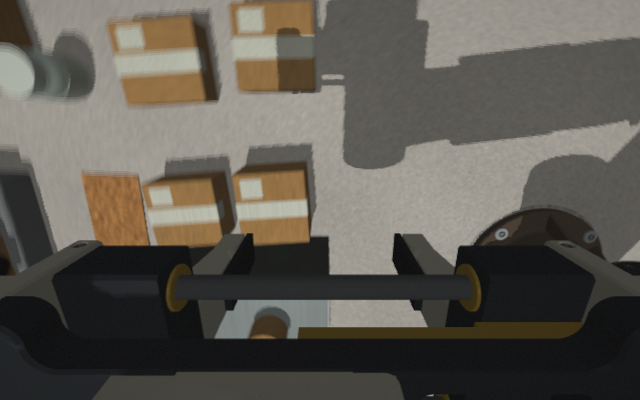

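The first move of that turn was refused because every key is required. The wrist view shows the cartons, the mat (115,208) and the tape at (268,320), partly hidden by the gripper.

Call:
drive_tool:
  rows:
    - {"fingers": 1,"x": -0.05,"y": -0.02,"z": 0,"spin": 0}
    - {"fingers": 1,"x": -0.1,"y": -0.04,"z": 0,"spin": 0}
    - {"fingers": 1,"x": -0.15,"y": -0.06,"z": 0.0,"spin": 0}
    - {"fingers": 1,"x": -0.2,"y": -0.08,"z": 0.0,"spin": 0}
    - {"fingers": 1,"x": -0.25,"y": -0.1,"z": 0.0,"spin": 0}
    - {"fingers": 1,"x": -0.3,"y": -0.1,"z": 0.0,"spin": 0}
    - {"fingers": 1,"x": -0.35,"y": -0.1,"z": 0.0,"spin": 0}
    - {"fingers": 1,"x": -0.4,"y": -0.1,"z": 0.0,"spin": 0}
    - {"fingers": 1,"x": -0.45,"y": -0.1,"z": 0.0,"spin": 0}
    - {"fingers": 1,"x": -0.45,"y": -0.1,"z": 0.0,"spin": 0}

```text
time_s: 2.65
tcp_pos: [0.4545, 0.2762, 0.2945]
eef_rot: [179.9, -0.1, -87.6]
contact_force: [-0.6, 0.1, -0.7]
gripper_width: 0.0875
gripper_force: 0.0
```

Run:
```python
from h import *
s=sensors.get_state();print(s['tcp_pos'],s['eef_rot'],s['joints'])
c=shot('wrist','w2.png'); np.savez('pics/w2.npz',O=c['O'],M=c['M'],K=c['K'])
```

```text
[0.4545201  0.2762382  0.29451553] [ 1.79931664e+02 -5.67182404e-02 -8.76038877e+01] [ 5.24154815e+01  5.34916141e+00 -1.27691887e+01 -1.67423884e-02
 -7.19690194e+01 -5.00142086e+01]
```

View pics/w2.png

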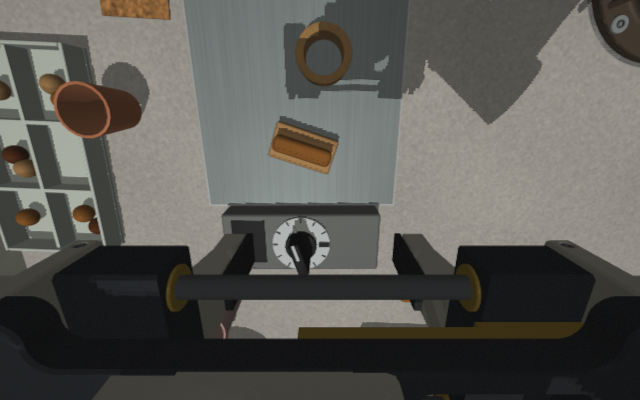

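The wrist view shows the tape rim centred near (324,50), the stamp ridge at (303,148), the knob at (300,243), and the zero mark to the right at (323,244).

Run:
```python
from h import *
im=cv2.imread('pics/w2.png'); c=dict(np.load('pics/w2.npz')); hsv=cv2.cvtColor(im,cv2.COLOR_BGR2HSV)
b=((hsv[...,0]>3)&(hsv[...,0]<25)&(hsv[...,1]>90)).astype(np.uint8)*255
for n,roi,z in (('tape',(285,15,360,90),.066),('stamp',(262,115,345,178),.03)):
    m=np.zeros_like(b);x0,y0,x1,y1=roi;m[y0:y1,x0:x1]=b[y0:y1,x0:x1]
    ks,_=cv2.findContours(m,0,2);k=max(ks,key=cv2.contourArea);print(n,cv2.boundingRect(k))
    P=np.array([pt(c,*p,z)[:2]*1000 for p in k[:,0]],np.float32);print(cv2.minAreaRect(P),cv2.minEnclosingCircle(P))
    H=(im[y0:y1,x0:x1].reshape(-1,3))
A,B=pt(c,213,203,.018),pt(c,395,205,.018);print(A,B,np.linalg.norm(A-B),np.degrees(np.arctan2(*(A-B)[1::-1])))
print('knob',pt(c,300,243,.055), pt(c,323,244,.05), pt(c,306,272,.097))
cv2.imwrite('pics/w2c.png',cv2.resize(im[100:285,220:390],None,fx=3.2,fy=3.2,interpolation=cv2.INTER_CUBIC))
```

```text
tape (296, 22, 56, 64)
((458.4122009277344, 133.76991271972656), (65.30845642089844, 67.3649673461914), 2.3586275577545166) ((459.2873840332031, 133.82347106933594), 34.53343963623047)
stamp (269, 122, 69, 52)
((483.29998779296875, 250.41229248046875), (51.0324821472168, 90.14035034179688), 74.20023345947266) ((483.21685791015625, 251.1864013671875), 49.953857421875)
[0.62357011 0.34427268 0.018     ] [0.33675186 0.33599301 0.018     ] 0.2869377325947201 1.6535167211983284
knob [0.4831053  0.38943236 0.055     ] [0.44831557 0.39233722 0.05      ] [0.47119832 0.41189815 0.097     ]
```

View pics/w2c.png

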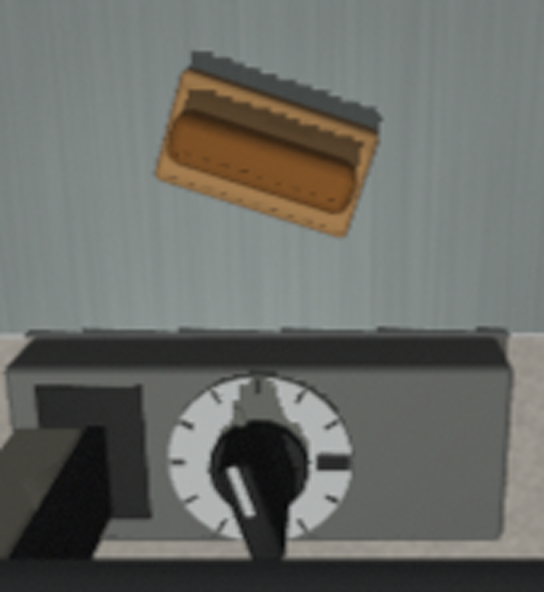

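Run:
```python
from h import *
c=dict(np.load('pics/w2.npz'))
a,b=pt(c,298,260.5,.097),pt(c,293.5,246,.097);print(a,b,np.degrees(np.arctan2(*(b-a)[1::-1])))
go(.459,.134,.044,-87.5)
```

```text
[0.48253787 0.39418175 0.097     ] [0.48887246 0.3722638  0.097     ] -73.87998253227806
tool xyz [0.1405 0.0009 0.2509] spin -0.003 rows>= 4.6
```

Call:
drive_tool:
  rows:
    - {"fingers": 1,"x": 0.05,"y": 0,"z": 0.02,"spin": 0}
    - {"fingers": 1,"x": 0.1,"y": 0,"z": 0.05,"spin": 0}
    - {"fingers": 1,"x": 0.14,"y": 0.001,"z": 0.09,"spin": 0}
    - {"fingers": 1,"x": 0.14,"y": 0.001,"z": 0.13,"spin": 0}
    - {"fingers": 1,"x": 0.14,"y": 0.001,"z": 0.17,"spin": 0}
    - {"fingers": 1,"x": 0.14,"y": 0.001,"z": 0.21,"spin": 0}
    - {"fingers": 1,"x": 0.14,"y": 0.001,"z": 0.235,"spin": 0}
    - {"fingers": 1,"x": 0.14,"y": 0.001,"z": 0.251,"spin": 0}
    - {"fingers": 1,"x": 0.14,"y": 0.001,"z": 0.251,"spin": 0}

```text
time_s: 3.82
tcp_pos: [0.4586, 0.1322, 0.0437]
eef_rot: [179.9, -0.1, -87.8]
contact_force: [-0.3, 0.2, 1.7]
gripper_width: 0.0877
gripper_force: 0.0
```

Call:
drive_tool:
  rows:
    - {"fingers": 0.2,"x": 0,"y": 0,"z": 0,"spin": 0}
    - {"fingers": 0.2,"x": 0,"y": 0,"z": 0,"spin": 0}
    - {"fingers": 0.2,"x": 0,"y": 0,"z": 0,"spin": 0}
    - {"fingers": 0.2,"x": 0,"y": 0,"z": 0,"spin": 0}
    - {"fingers": 0.2,"x": 0,"y": 0,"z": 0,"spin": 0}
  newtons: 25

```text
time_s: 4.45
tcp_pos: [0.4599, 0.1339, 0.0454]
eef_rot: [-179.9, 0.0, -87.7]
contact_force: [-0.6, -1.3, 6.7]
gripper_width: 0.0681
gripper_force: 25.0
```

Run:
```python
from h import *
go(.712,.035,.10,-87.5)
```

```text
tool xyz [ 0.1087 -0.2481 -0.0544] spin -0.004 rows>= 4.4
```

Call:
drive_tool:
  rows:
    - {"fingers": 0.2,"x": 0,"y": 0,"z": -0.04,"spin": 0}
    - {"fingers": 0.2,"x": 0,"y": 0,"z": -0.08,"spin": 0}
    - {"fingers": 0.2,"x": 0.01,"y": -0.04,"z": -0.09,"spin": 0}
    - {"fingers": 0.2,"x": 0.03,"y": -0.08,"z": -0.09,"spin": 0}
    - {"fingers": 0.2,"x": 0.05,"y": -0.12,"z": -0.09,"spin": 0}
    - {"fingers": 0.2,"x": 0.07,"y": -0.16,"z": -0.09,"spin": 0}
    - {"fingers": 0.2,"x": 0.09,"y": -0.2,"z": -0.09,"spin": 0}
    - {"fingers": 0.2,"x": 0.1,"y": -0.23,"z": -0.09,"spin": 0}
    - {"fingers": 0.2,"x": 0.109,"y": -0.248,"z": -0.08,"spin": 0}
    - {"fingers": 0.2,"x": 0.109,"y": -0.248,"z": -0.07,"spin": 0}

```text
time_s: 5.7
tcp_pos: [0.7115, 0.0338, 0.1128]
eef_rot: [179.9, -0.0, -87.8]
contact_force: [-0.6, 0.6, -1.5]
gripper_width: 0.0687
gripper_force: 25.0
```

Run:
```python
from h import *
go(.712,.035,.031,-87.5)
print(sensors.get_state()['gripper_width'])
```

```text
tool xyz [-0.0012 -0.0006  0.0818] spin -0.006 rows>= 1.3
0.06867330763909725
```

Call:
drive_tool:
  rows:
    - {"fingers": 0.2,"x": 0,"y": 0,"z": 0.03,"spin": 0}
    - {"fingers": 0.2,"x": 0,"y": 0,"z": 0.06,"spin": 0}
    - {"fingers": 0.2,"x": 0,"y": 0,"z": 0.075,"spin": 0}
    - {"fingers": 0.2,"x": 0,"y": 0,"z": 0.081,"spin": 0}
    - {"fingers": 0.2,"x": 0,"y": 0,"z": 0.081,"spin": 0}
    - {"fingers": 1,"x": 0,"y": 0,"z": 0.081,"spin": 0}
    - {"fingers": 1,"x": 0,"y": 0,"z": 0.081,"spin": 0}
    - {"fingers": 1,"x": 0,"y": 0,"z": 0.081,"spin": 0}

```text
time_s: 6.7
tcp_pos: [0.7119, 0.0345, 0.0343]
eef_rot: [-179.9, 0.0, -87.8]
contact_force: [0.2, -0.4, 0.1]
gripper_width: 0.087
gripper_force: 0.0
```

Call:
drive_tool:
  rows:
    - {"fingers": 1,"x": 0,"y": 0,"z": -0.03,"spin": 0}
    - {"fingers": 1,"x": 0,"y": 0,"z": -0.07,"spin": 0}
    - {"fingers": 1,"x": 0,"y": 0,"z": -0.11,"spin": 0}
    - {"fingers": 1,"x": -0.03,"y": 0.05,"z": -0.13,"spin": -0.15}
    - {"fingers": 1,"x": -0.07,"y": 0.09,"z": -0.13,"spin": -0.3}
    - {"fingers": 1,"x": -0.11,"y": 0.13,"z": -0.13,"spin": -0.45}
    - {"fingers": 1,"x": -0.15,"y": 0.17,"z": -0.13,"spin": -0.6}
    - {"fingers": 1,"x": -0.19,"y": 0.21,"z": -0.13,"spin": -0.75}
    - {"fingers": 1,"x": -0.21,"y": 0.22,"z": -0.13,"spin": -0.9}
    - {"fingers": 1,"x": -0.21,"y": 0.22,"z": -0.13,"spin": -1.05}

```text
time_s: 7.95
tcp_pos: [0.4826, 0.2373, 0.1644]
eef_rot: [-179.9, -0.0, -27.2]
contact_force: [0.4, 0.3, 0.1]
gripper_width: 0.0875
gripper_force: 0.0
```

Run:
```python
from h import *
c=shot('top'); cv2.imwrite('pics/t2.png',c['pixels'][:,:,::-1]);im=c['pixels'][:,:,::-1].copy();hsv=cv2.cvtColor(im,cv2.COLOR_BGR2HSV)
w=shot('wrist','w3.png'); np.savez('pics/w3.npz',O=w['O'],M=w['M'],K=w['K'])
cv2.imwrite('pics/t2c.png',np.vstack([cv2.resize(im[110:300,180:500],(640,380)),cv2.resize(w['pixels'][:,:,::-1],(352,220),interpolation=cv2.INTER_AREA) if 0 else np.zeros((1,640,3),np.uint8)]))
go(.483,.250,.10,-15.8)
print(sensors.get_state()['joints'])
```

```text
tool xyz [-0.0066 -0.012   0.0641] spin -0.203 rows>= 1.1
[ 4.69467877e+01  1.16707841e+01 -2.31680277e+01  3.79679759e-03
 -5.51037970e+01  1.56155929e+01]
```

View pics/t2c.png

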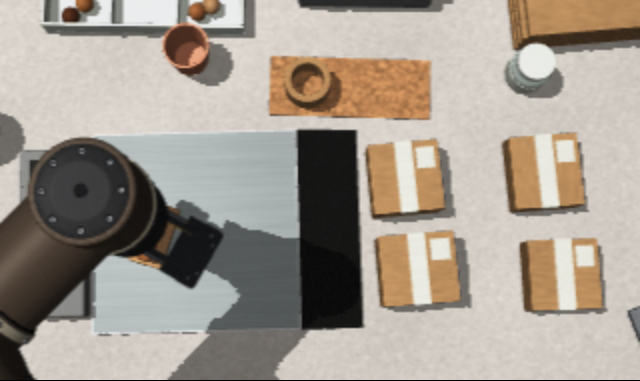

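The roll lies on the mat at (308,83) in the crop, the cartons are unmoved, and the stamp is beneath the gripper.

Call:
drive_tool:
  rows:
    - {"fingers": 0.3,"x": -0.006,"y": -0.012,"z": 0.0,"spin": -0.15}
    - {"fingers": 0.3,"x": -0.007,"y": -0.012,"z": 0.03,"spin": -0.203}
    - {"fingers": 0.3,"x": -0.007,"y": -0.012,"z": 0.06,"spin": -0.203}
    - {"fingers": 0.3,"x": -0.007,"y": -0.012,"z": 0.09,"spin": -0.203}
    - {"fingers": 0.3,"x": -0.007,"y": -0.012,"z": 0.1,"spin": -0.203}
    - {"fingers": 0.3,"x": -0.007,"y": -0.012,"z": 0.1,"spin": -0.203}
    - {"fingers": -0.8,"x": -0.007,"y": -0.012,"z": 0.1,"spin": -0.203}
    - {"fingers": -0.8,"x": -0.007,"y": -0.012,"z": 0.1,"spin": -0.203}
    - {"fingers": -0.8,"x": -0.007,"y": -0.012,"z": 0.1,"spin": -0.203}
    - {"fingers": -0.8,"x": -0.007,"y": -0.012,"z": 0.1,"spin": -0.203}
  newtons: 35

```text
time_s: 9.3
tcp_pos: [0.483, 0.2498, 0.064]
eef_rot: [-179.9, -0.0, -16.0]
contact_force: [-0.1, 0.7, 0.7]
gripper_width: 0.0225
gripper_force: 0.6
```

Run:
```python
from h import *
s=sensors.get_state();print(s['tcp_pos'],s['gripper_width'],s['gripper_force'],s['contact_force'])
go(.712,-.072,.15,-87.5)
```

```text
[0.48301477 0.24983457 0.06395591] 0.022478737311330047 0.5749996192753315 [-0.08740417  0.66954808  0.66338114]
tool xyz [ 0.3088  0.2463 -0.0861] spin 1.248 rows>= 6.7
```

Call:
drive_tool:
  rows:
    - {"fingers": -0.8,"x": 0,"y": 0,"z": 0,"spin": 0}
    - {"fingers": -0.8,"x": 0,"y": 0,"z": 0,"spin": 0}
    - {"fingers": -0.8,"x": 0,"y": 0,"z": -0.05,"spin": 0}
    - {"fingers": -0.8,"x": 0,"y": 0,"z": -0.1,"spin": 0}
    - {"fingers": -0.8,"x": 0.04,"y": 0.03,"z": -0.1,"spin": 0.15}
    - {"fingers": -0.8,"x": 0.08,"y": 0.06,"z": -0.1,"spin": 0.3}
    - {"fingers": -0.8,"x": 0.12,"y": 0.09,"z": -0.1,"spin": 0.45}
    - {"fingers": -0.8,"x": 0.16,"y": 0.12,"z": -0.1,"spin": 0.6}
    - {"fingers": -0.8,"x": 0.19,"y": 0.15,"z": -0.1,"spin": 0.75}
    - {"fingers": -0.8,"x": 0.2,"y": 0.16,"z": -0.1,"spin": 0.9}

```text
time_s: 10.55
tcp_pos: [0.6312, 0.0382, 0.1623]
eef_rot: [179.9, 0.0, -68.0]
contact_force: [-0.2, 0.7, -1.7]
gripper_width: 0.0214
gripper_force: 35.0
```

Run:
```python
from h import *
go(.712,-.072,.15,-87.5)
```

```text
tool xyz [ 0.1324 -0.0336  0.0122] spin 0.341 rows>= 2.2
```

Call:
drive_tool:
  rows:
    - {"fingers": -0.8,"x": 0.04,"y": -0.01,"z": 0,"spin": 0.1}
    - {"fingers": -0.8,"x": 0.08,"y": -0.02,"z": 0,"spin": 0.2}
    - {"fingers": -0.8,"x": 0.12,"y": -0.03,"z": 0,"spin": 0.3}
    - {"fingers": -0.8,"x": 0.132,"y": -0.034,"z": 0.02,"spin": 0.341}
    - {"fingers": -0.8,"x": 0.132,"y": -0.034,"z": 0.05,"spin": 0.341}
    - {"fingers": -0.8,"x": 0.132,"y": -0.034,"z": 0.08,"spin": 0.341}
    - {"fingers": -0.8,"x": 0.132,"y": -0.034,"z": 0.1,"spin": 0.341}
    - {"fingers": -0.8,"x": 0.132,"y": -0.034,"z": 0.11,"spin": 0.341}
    - {"fingers": -0.8,"x": 0.132,"y": -0.034,"z": 0.112,"spin": 0.341}
    - {"fingers": -0.8,"x": 0.132,"y": -0.034,"z": 0.112,"spin": 0.341}

```text
time_s: 11.8
tcp_pos: [0.7135, -0.0681, 0.0524]
eef_rot: [-179.9, -0.0, -87.1]
contact_force: [0.0, -0.3, -1.0]
gripper_width: 0.0219
gripper_force: 35.0
```

Call:
drive_tool:
  rows:
    - {"fingers": -0.8,"x": 0,"y": 0,"z": 0.003,"spin": 0}
    - {"fingers": -0.8,"x": 0,"y": 0,"z": 0.003,"spin": 0}
    - {"fingers": 0.3,"x": 0,"y": 0,"z": 0.003,"spin": 0}
    - {"fingers": 0.3,"x": 0,"y": 0,"z": 0.003,"spin": 0}
    - {"fingers": 0.3,"x": 0,"y": 0,"z": 0.003,"spin": 0}
    - {"fingers": 0.3,"x": 0,"y": 0,"z": -0.04,"spin": 0}
    - {"fingers": 0.3,"x": 0,"y": 0,"z": -0.09,"spin": 0}
    - {"fingers": 0.3,"x": -0.04,"y": 0.02,"z": -0.12,"spin": 0}
    - {"fingers": 0.3,"x": -0.09,"y": 0.04,"z": -0.12,"spin": 0}
    - {"fingers": 0.3,"x": -0.14,"y": 0.06,"z": -0.12,"spin": 0}

```text
time_s: 13.05
tcp_pos: [0.6453, 0.0696, 0.1724]
eef_rot: [-179.9, 0.0, -87.1]
contact_force: [0.5, 0.7, -0.8]
gripper_width: 0.0572
gripper_force: 0.0
```

Run:
```python
from h import *
go(.47,.30,.23,-74); shot('top','t3.png')
```

```text
tool xyz [-0.2389  0.1634 -0.0577] spin -0.229 rows>= 4.7
```

Call:
drive_tool:
  rows:
    - {"fingers": 0.1,"x": -0.04,"y": 0.03,"z": -0.02,"spin": 0}
    - {"fingers": 0.1,"x": -0.08,"y": 0.06,"z": -0.04,"spin": 0}
    - {"fingers": 0.1,"x": -0.12,"y": 0.09,"z": -0.06,"spin": -0.05}
    - {"fingers": 0.1,"x": -0.16,"y": 0.12,"z": -0.08,"spin": -0.1}
    - {"fingers": 0.1,"x": -0.2,"y": 0.15,"z": -0.08,"spin": -0.15}
    - {"fingers": 0.1,"x": -0.24,"y": 0.165,"z": -0.08,"spin": -0.2}
    - {"fingers": 0.1,"x": -0.28,"y": 0.165,"z": -0.08,"spin": -0.229}
    - {"fingers": 0.1,"x": -0.29,"y": 0.165,"z": -0.08,"spin": -0.229}
    - {"fingers": 0.1,"x": -0.29,"y": 0.165,"z": -0.08,"spin": -0.229}

```text
time_s: 14.22
tcp_pos: [0.4661, 0.3499, 0.2513]
eef_rot: [180.0, -0.0, -73.9]
contact_force: [-0.3, 0.4, 0.3]
gripper_width: 0.0482
gripper_force: 0.0
```

Run:
```python
from h import *
c=shot('wrist'); np.savez('pics/w4.npz',O=c['O'],M=c['M'],K=c['K']); im=c['pixels'][:,:,::-1]
u,v=px(c,(.482,.392,.08));print(u,v,sensors.get_state()['tcp_pos'])
x0,y0=int(max(0,u-75)),int(max(0,min(v-60,280))); print(x0,y0)
a=cv2.resize(im[y0:y0+120,x0:x0+150],None,fx=4,fy=4,interpolation=cv2.INTER_CUBIC)
t=cv2.imread('pics/t3.png')[120:200,300:460]; t=cv2.resize(t,None,fx=1.25,fy=1.25); a[:100,-200:]=t
cv2.imwrite('pics/w4c.png',a)
```

```text
299.28694541819124 212.2037068387243 [0.46622138 0.34917419 0.25137615]
224 152
```

View pics/w4c.png

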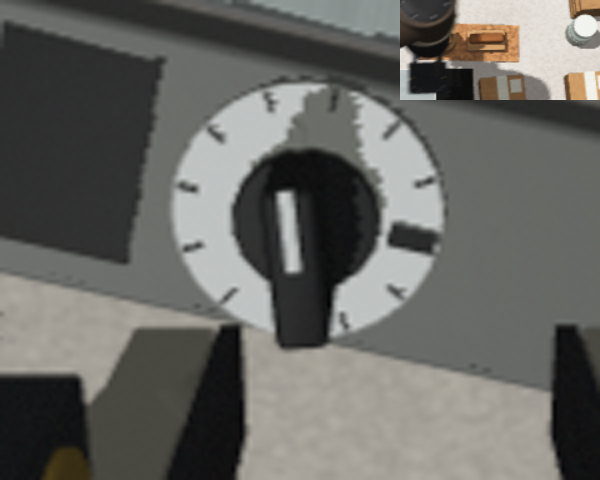

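The stamp lies on the mat. The pointer's white line runs from (281,190) to (293,273) in the crop.

Run:
```python
from h import *
c=dict(np.load('pics/w4.npz')); f=lambda u,v,z:pt(c,224+u/4,152+v/4,z)
a,b,e=f(282,190,.097),f(293,273,.097),f(303,345,.097); print(a,b,e,np.linalg.norm(a-e))
for p,q in((b,a),(e,a)): print(np.degrees(np.arctan2(*(q-p)[1::-1])))
print('disc',f(306,218,.053),'dial',f(308,207,.046)); m1,m2=f(392,232,.046),f(436,240,.046);print('zero mark',m1,m2)
go((a+e)[0]/2,(a+e)[1]/2,.083,-78)
```

```text
[0.49123203 0.37205071 0.097     ] [0.48212301 0.3953188  0.097     ] [0.47371656 0.41642945 0.097     ] 0.04771020560964823
-68.62058812623106
-68.46176058382275
disc [0.48190769 0.39477109 0.053     ] dial [0.48210735 0.39352207 0.046     ]
zero mark [0.45332982 0.39434771 0.046     ] [0.43860028 0.39305658 0.046     ]
tool xyz [-0.0389 -0.0282  0.1683] spin 0.07 rows>= 2.8
```

Run:
```python
from h import *
go(.482,.3945,.083,-68.5); print(sensors.get_state()['joints'])
```

```text
tool xyz [-0.0393 -0.0278  0.1683] spin -0.095 rows>= 2.8
[ 5.60544747e+01  1.16952616e+01 -1.08143660e+01 -3.05209777e-03
 -6.75256113e+01 -4.00204002e+01]
```

Call:
drive_tool:
  rows:
    - {"fingers": 0.1,"x": -0.039,"y": -0.028,"z": 0.02,"spin": -0.095}
    - {"fingers": 0.1,"x": -0.039,"y": -0.028,"z": 0.06,"spin": -0.095}
    - {"fingers": 0.1,"x": -0.039,"y": -0.028,"z": 0.1,"spin": -0.095}
    - {"fingers": 0.1,"x": -0.039,"y": -0.028,"z": 0.14,"spin": -0.095}
    - {"fingers": 0.1,"x": -0.039,"y": -0.028,"z": 0.165,"spin": -0.095}
    - {"fingers": 0.1,"x": -0.039,"y": -0.028,"z": 0.169,"spin": -0.095}
    - {"fingers": -0.9,"x": -0.039,"y": -0.028,"z": 0.169,"spin": -0.095}
    - {"fingers": -0.9,"x": -0.039,"y": -0.028,"z": 0.169,"spin": -0.095}
    - {"fingers": -0.9,"x": -0.039,"y": -0.028,"z": 0.169,"spin": -0.095}
    - {"fingers": -0.9,"x": -0.039,"y": -0.028,"z": 0.169,"spin": -0.095}
  newtons: 20

```text
time_s: 15.52
tcp_pos: [0.4835, 0.3958, 0.0835]
eef_rot: [-179.8, 0.1, -68.5]
contact_force: [1.1, -0.6, 2.4]
gripper_width: 0.0156
gripper_force: 20.0
```

Call:
drive_tool:
  rows:
    - {"fingers": -0.9,"x": 0,"y": 0,"z": 0,"spin": 0}
    - {"fingers": -0.9,"x": 0,"y": 0,"z": 0,"spin": 0.1}
    - {"fingers": -0.9,"x": 0,"y": 0,"z": 0,"spin": 0.2}
    - {"fingers": -0.9,"x": 0,"y": 0,"z": 0,"spin": 0.3}
    - {"fingers": -0.9,"x": 0,"y": 0,"z": 0,"spin": 0.4}
    - {"fingers": -0.9,"x": 0,"y": 0,"z": 0,"spin": 0.5}
    - {"fingers": -0.9,"x": 0,"y": 0,"z": 0,"spin": 0.6}
    - {"fingers": -0.9,"x": 0,"y": 0,"z": 0,"spin": 0.7}
    - {"fingers": -0.9,"x": 0,"y": 0,"z": 0,"spin": 0.8}
    - {"fingers": -0.9,"x": 0,"y": 0,"z": 0,"spin": 0.9}

```text
time_s: 16.77
tcp_pos: [0.4835, 0.3958, 0.0835]
eef_rot: [-179.9, 0.2, -120.2]
contact_force: [5.1, 1.7, 1.9]
gripper_width: 0.0161
gripper_force: 20.0
```

Call:
drive_tool:
  rows:
    - {"fingers": -0.9,"x": 0,"y": 0,"z": 0,"spin": 0.1}
    - {"fingers": -0.9,"x": 0,"y": 0,"z": 0,"spin": 0.2}
    - {"fingers": -0.9,"x": 0,"y": 0,"z": 0,"spin": 0.3}
    - {"fingers": -0.9,"x": 0,"y": 0,"z": 0,"spin": 0.4}
    - {"fingers": -0.9,"x": 0,"y": 0,"z": 0,"spin": 0.5}
    - {"fingers": -0.9,"x": 0,"y": 0,"z": 0,"spin": 0.6}
    - {"fingers": -0.9,"x": 0,"y": 0,"z": 0,"spin": 0.7}
    - {"fingers": -0.9,"x": 0,"y": 0,"z": 0,"spin": 0.8}

```text
time_s: 17.77
tcp_pos: [0.4836, 0.3958, 0.0835]
eef_rot: [179.9, 0.2, -166.1]
contact_force: [5.5, 0.2, 2.5]
gripper_width: 0.0159
gripper_force: 20.0
```

Run:
```python
from h import *
go(.482,.3945,.083,-178); s=sensors.get_state();print(s['joints'],s['gripper_force'])
```

```text
tool xyz [ 0.0018 -0.0008  0.0005] spin 0.208 rows>= 1.1
[ 5.72048167e+01  2.40381030e+01 -1.72386233e+01  7.35531204e-02
 -4.85674284e+01 -1.33316842e+02] 19.993420243263245
```

Call:
drive_tool:
  rows:
    - {"fingers": -0.9,"x": 0,"y": 0,"z": 0,"spin": 0.1}
    - {"fingers": -0.9,"x": 0,"y": 0,"z": 0,"spin": 0.18}
    - {"fingers": -0.9,"x": 0,"y": 0,"z": 0,"spin": 0.2}
    - {"fingers": -0.9,"x": 0,"y": 0,"z": 0,"spin": 0.208}
    - {"fingers": -0.9,"x": 0,"y": 0,"z": 0,"spin": 0.208}
    - {"fingers": -0.9,"x": 0,"y": 0,"z": 0,"spin": 0.208}

```text
time_s: 18.52
tcp_pos: [0.4836, 0.3958, 0.0836]
eef_rot: [179.9, 0.1, -177.8]
contact_force: [4.8, 1.1, 1.3]
gripper_width: 0.0158
gripper_force: 20.0
```

Call:
drive_tool:
  rows:
    - {"fingers": 0,"x": 0,"y": 0,"z": 0,"spin": 0}
    - {"fingers": 0,"x": 0,"y": 0,"z": 0,"spin": 0}
    - {"fingers": 0,"x": 0,"y": 0,"z": 0,"spin": 0}
    - {"fingers": 0,"x": 0,"y": 0,"z": -0.04,"spin": 0}
    - {"fingers": 0,"x": 0.0,"y": 0,"z": -0.09,"spin": 0}
    - {"fingers": 0,"x": 0.03,"y": 0,"z": -0.14,"spin": 0}
    - {"fingers": 0,"x": 0.05,"y": 0,"z": -0.17,"spin": 0}
    - {"fingers": 0,"x": 0.05,"y": 0,"z": -0.17,"spin": 0}

```text
time_s: 19.52
tcp_pos: [0.4321, 0.394, 0.2559]
eef_rot: [179.7, 0.2, -177.7]
contact_force: [1.1, -1.0, 0.5]
gripper_width: 0.0442
gripper_force: 0.0
```

Run:
```python
from h import *
s=sensors.get_state();print(s['tcp_pos'],s['eef_rot'])
c=shot('wrist'); np.savez('pics/w5.npz',O=c['O'],M=c['M'],K=c['K']); im=c['pixels'][:,:,::-1]
u,v=px(c,(.482,.3945,.08));print(u,v)
x0,y0=int(max(0,u-75)),int(max(0,min(v-60,280))); print(x0,y0)
a=cv2.resize(im[y0:y0+120,x0:x0+150],None,fx=4,fy=4,interpolation=cv2.INTER_CUBIC)
cv2.imwrite('pics/w5c.png',a)
```

```text
[0.43207913 0.39399021 0.25593565] [ 1.79731679e+02  1.78387260e-01 -1.77748329e+02]
321.70382214586 221.78299425203372
246 161
```

View pics/w5c.png

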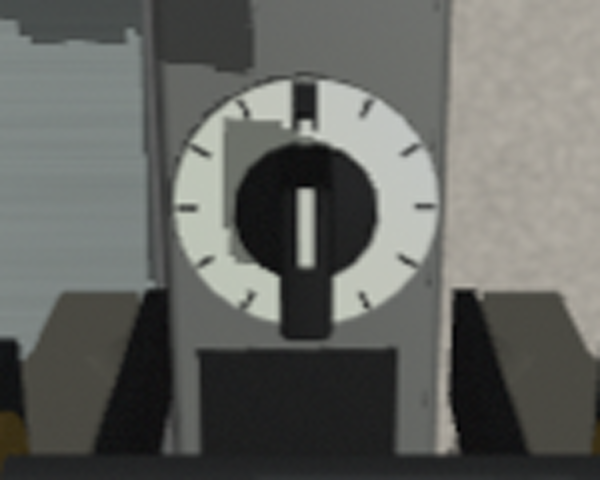

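The pointer is right on the zero mark (both at column 305). Now the cartons.

```bash
cat >> h.py <<'E'
SO=np.array([.489,.192]); SY=np.radians(2.)
def sc(x,y):
    d=np.array([x,y])-SO; return np.array([d[0]*np.cos(SY)+d[1]*np.sin(SY),-d[0]*np.sin(SY)+d[1]*np.cos(SY)])
def wo(x,y): return SO+np.array([x*np.cos(SY)-y*np.sin(SY),x*np.sin(SY)+y*np.cos(SY)])
def cartons(c,roi=(340,174,520,290)):
    im=np.ascontiguousarray(c['pixels'][:,:,::-1]);hsv=cv2.cvtColor(im,cv2.COLOR_BGR2HSV)
    b=((hsv[...,0]>3)&(hsv[...,0]<25)&(hsv[...,1]>80)).astype(np.uint8)*255
    b=cv2.morphologyEx(b,cv2.MORPH_CLOSE,np.ones((7,7)))
    m=np.zeros_like(b);x0,y0,x1,y1=roi;m[y0:y1,x0:x1]=b[y0:y1,x0:x1]
    for k in cv2.findContours(m,0,2)[0]:
        if cv2.contourArea(k)<500: continue
        P=np.array([pt(c,*p,.055)[:2]*1000 for p in k[:,0]],np.float32)
        (cx,cy),wh,a=cv2.minAreaRect(P); print(cv2.boundingRect(k),'world',round(cx),round(cy),'scale',np.round(sc(cx/1e3,cy/1e3),3),np.round(wh),round(a,1))
E
python3 - <<'E'
from h import *
c=shot('top','t4.png'); cartons(c)
go(.50,.10,.20,-130)
E
```

```text
(440, 230, 19, 35) world 437 -294 scale [-0.069 -0.483] [96. 47.] 3.2
(367, 227, 20, 36) world 439 -91 scale [-0.06  -0.281] [98. 45.] 5.7
(431, 178, 27, 38) world 578 -278 scale [ 0.073 -0.473] [108.  62.] 9.2
tool xyz [-0.0567 -0.2954  0.0523] spin -0.834 rows>= 4.9
```

Call:
drive_tool:
  rows:
    - {"fingers": 0,"x": 0,"y": -0.03,"z": 0,"spin": -0.1}
    - {"fingers": 0,"x": 0,"y": -0.06,"z": 0,"spin": -0.2}
    - {"fingers": 0,"x": -0.01,"y": -0.09,"z": 0,"spin": -0.3}
    - {"fingers": 0,"x": -0.02,"y": -0.12,"z": 0,"spin": -0.4}
    - {"fingers": 0,"x": -0.03,"y": -0.15,"z": 0,"spin": -0.5}
    - {"fingers": 0,"x": -0.04,"y": -0.18,"z": 0,"spin": -0.6}
    - {"fingers": 0,"x": -0.05,"y": -0.21,"z": 0,"spin": -0.7}
    - {"fingers": 0,"x": -0.06,"y": -0.24,"z": 0,"spin": -0.8}
    - {"fingers": 0,"x": -0.06,"y": -0.27,"z": 0,"spin": -0.9}
    - {"fingers": 0,"x": -0.06,"y": -0.3,"z": 0,"spin": -1.0}

```text
time_s: 20.88
tcp_pos: [0.5035, 0.094, 0.2508]
eef_rot: [179.9, -0.2, -120.4]
contact_force: [0.0, 0.2, 0.2]
gripper_width: 0.0439
gripper_force: 0.0
```

```bash
sed -i 's/(7,7)/(13,13)/; s/(340,174,520,290)/(355,176,520,290)/' h.py
python3 - <<'E'
from h import *
im=cv2.imread('pics/t4.png'); c=dict(np.load('pics/top0.npz')); c['pixels']=im[:,:,::-1]; cartons(c)
p=wo(.075,-.395); go(p[0],p[1],.15,-88); print(p)
E
```

```text
(440, 229, 42, 36) world 438 -324 scale [-0.069 -0.514] [ 97. 108.] 3.2
(431, 176, 42, 40) world 582 -303 scale [ 0.075 -0.498] [106. 107.] 5.4
(363, 176, 47, 87) world 514 -117 scale [ 0.014 -0.309] [243. 112.] 6.0
tool xyz [ 0.2159 -0.213   0.101 ] spin -0.565 rows>= 5.1
[ 0.57773961 -0.20014191]
```

Call:
drive_tool:
  rows:
    - {"fingers": 0,"x": 0.03,"y": -0.03,"z": 0,"spin": -0.1}
    - {"fingers": 0,"x": 0.06,"y": -0.06,"z": 0,"spin": -0.2}
    - {"fingers": 0,"x": 0.09,"y": -0.09,"z": 0,"spin": -0.3}
    - {"fingers": 0,"x": 0.12,"y": -0.12,"z": 0,"spin": -0.4}
    - {"fingers": 0,"x": 0.15,"y": -0.15,"z": 0,"spin": -0.5}
    - {"fingers": 0,"x": 0.18,"y": -0.18,"z": 0,"spin": -0.565}
    - {"fingers": 0,"x": 0.21,"y": -0.21,"z": 0,"spin": -0.565}
    - {"fingers": 0,"x": 0.216,"y": -0.213,"z": 0.03,"spin": -0.565}
    - {"fingers": 0,"x": 0.216,"y": -0.213,"z": 0.06,"spin": -0.565}
    - {"fingers": 0,"x": 0.216,"y": -0.213,"z": 0.06,"spin": -0.565}

```text
time_s: 22.12
tcp_pos: [0.5753, -0.1991, 0.1886]
eef_rot: [179.6, 0.1, -88.2]
contact_force: [-0.7, -0.3, 0.0]
gripper_width: 0.044
gripper_force: 0.0
```

Run:
```python
from h import *
im=cv2.imread('pics/t4.png'); c=dict(np.load('pics/top0.npz')); c['pixels']=im[:,:,::-1]
cartons(c,(355,178,412,221)); cartons(c,(355,224,415,280))
w=shot('wrist','w6.png'); im=w['pixels'][:,:,::-1].copy()
s=sensors.get_state();print(s['tcp_pos'],s['eef_rot'],sc(*s['tcp_pos'][:2]))
cv2.imwrite('pics/w6t.png',np.vstack([cv2.resize(cv2.imread('pics/t4.png')[120:300,180:500],(512,288)),cv2.resize(im,(512,320))][:2])[:600])
```

```text
(363, 178, 40, 43) world 567 -107 scale [ 0.067 -0.302] [124. 104.] 6.0
(367, 224, 43, 39) world 448 -124 scale [-0.052 -0.314] [109. 112.] 5.5
[ 0.57661649 -0.19919506  0.19079014] [ 1.79756278e+02  4.13799895e-03 -8.81925951e+01] [ 0.07391061 -0.39401452]
```

View pics/w6t.png

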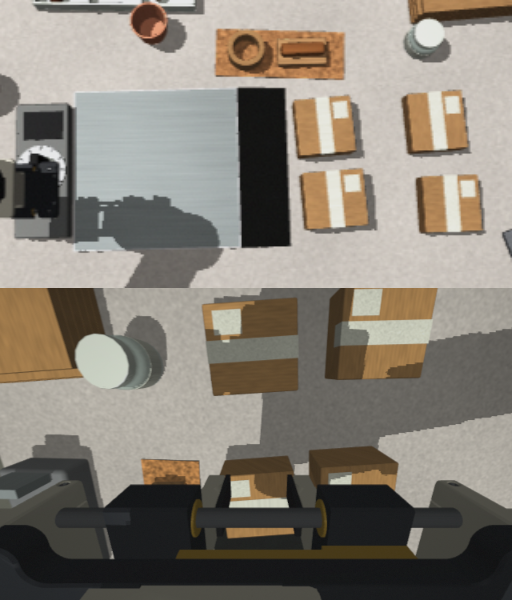

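The upper view shows tape and stamp on the mat, and the pointer hidden under the gripper. The wrist view shows carton A's rear squarely between the fingers.

Call:
drive_tool:
  rows:
    - {"fingers": 0,"x": 0,"y": 0,"z": 0.04,"spin": 0}
    - {"fingers": 0,"x": 0,"y": 0,"z": 0.08,"spin": 0}
    - {"fingers": 0,"x": 0,"y": 0,"z": 0.12,"spin": 0}
    - {"fingers": 0,"x": 0,"y": 0,"z": 0.14,"spin": 0}
    - {"fingers": 0,"x": -0.02,"y": 0,"z": 0.14,"spin": 0}
    - {"fingers": 0,"x": -0.04,"y": 0,"z": 0.14,"spin": 0}
    - {"fingers": 0,"x": -0.06,"y": 0,"z": 0.14,"spin": 0}
    - {"fingers": 0,"x": -0.08,"y": 0,"z": 0.14,"spin": 0}
    - {"fingers": 0,"x": -0.1,"y": 0,"z": 0.14,"spin": 0}
    - {"fingers": 0,"x": -0.12,"y": 0,"z": 0.14,"spin": 0}

```text
time_s: 23.42
tcp_pos: [0.5736, -0.0775, 0.0529]
eef_rot: [-180.0, -0.0, -88.2]
contact_force: [1.0, -3.2, 0.4]
gripper_width: 0.0441
gripper_force: 2.1
```

Call:
drive_tool:
  rows:
    - {"fingers": 0,"x": -0.02,"y": 0,"z": 0,"spin": 0}
    - {"fingers": 0,"x": -0.04,"y": 0,"z": 0,"spin": 0}
    - {"fingers": 0,"x": -0.06,"y": 0,"z": 0,"spin": 0}
    - {"fingers": 0,"x": -0.08,"y": 0,"z": 0,"spin": 0}
    - {"fingers": 0,"x": -0.1,"y": 0,"z": -0.003,"spin": 0}
    - {"fingers": 0,"x": -0.12,"y": 0,"z": -0.006,"spin": 0}
    - {"fingers": 0,"x": -0.14,"y": 0,"z": -0.009,"spin": 0}
    - {"fingers": 0,"x": -0.16,"y": 0,"z": -0.011,"spin": 0}
    - {"fingers": 0,"x": -0.18,"y": 0,"z": -0.011,"spin": 0}
    - {"fingers": 0,"x": -0.2,"y": 0,"z": -0.011,"spin": 0}

```text
time_s: 24.68
tcp_pos: [0.5671, 0.1223, 0.0635]
eef_rot: [180.0, -0.0, -88.2]
contact_force: [0.7, -3.2, -0.7]
gripper_width: 0.044
gripper_force: 1.3
```

Run:
```python
from h import *
s=sensors.get_state();print(s['tcp_pos'],sc(*s['tcp_pos'][:2]),s['contact_force'])
c=shot('top','t5.png')
cv2.imwrite('pics/t5c.png',cv2.resize(c['pixels'][110:300,180:500,::-1],(640,380)))
```

```text
[0.56706548 0.12234172 0.06351737] [ 0.07558689 -0.07234029] [ 0.72487999 -3.24080358 -0.71899416]
```

View pics/t5c.png

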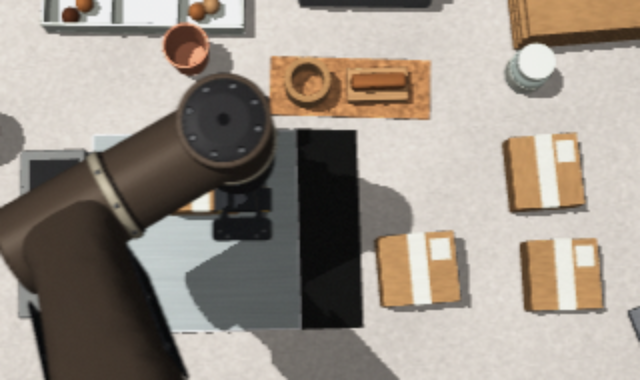

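Carton A is on the platform ahead of the fingers, and the others are still in place.

Call:
drive_tool:
  rows:
    - {"fingers": 0,"x": -0.02,"y": 0,"z": 0,"spin": 0}
    - {"fingers": 0,"x": -0.04,"y": 0,"z": 0,"spin": 0}
    - {"fingers": 0,"x": -0.06,"y": 0,"z": 0,"spin": 0}
    - {"fingers": 0,"x": -0.08,"y": 0,"z": 0,"spin": 0}
    - {"fingers": 0,"x": -0.09,"y": 0,"z": 0,"spin": 0}
    - {"fingers": 0,"x": -0.095,"y": 0,"z": 0,"spin": 0}
    - {"fingers": 0,"x": -0.095,"y": 0,"z": 0,"spin": 0}
    - {"fingers": 0,"x": -0.06,"y": 0,"z": 0,"spin": 0}
    - {"fingers": 0,"x": -0.02,"y": 0,"z": -0.05,"spin": 0}
    - {"fingers": 0,"x": 0.03,"y": 0,"z": -0.1,"spin": 0}

```text
time_s: 25.98
tcp_pos: [0.568, 0.0971, 0.1575]
eef_rot: [180.0, 0.0, -88.1]
contact_force: [1.2, -0.1, -0.0]
gripper_width: 0.0443
gripper_force: 0.0
```

Run:
```python
from h import *
s=sensors.get_state();print(s['tcp_pos'],sc(*s['tcp_pos'][:2]),s['contact_force'])
p=wo(-.055,-.408); go(p[0],p[1],.165,-88)
```

```text
[0.56800058 0.09712417 0.15752337] [ 0.07564134 -0.09757511] [ 1.22583656 -0.08188283 -0.03326173]
tool xyz [ 0.3107  0.1299 -0.0076] spin -0.002 rows>= 5.4
```

Call:
drive_tool:
  rows:
    - {"fingers": 0,"x": 0.05,"y": 0.02,"z": 0,"spin": 0}
    - {"fingers": 0,"x": 0.1,"y": 0.04,"z": 0,"spin": 0}
    - {"fingers": 0,"x": 0.15,"y": 0.06,"z": 0,"spin": 0}
    - {"fingers": 0,"x": 0.2,"y": 0.08,"z": 0,"spin": 0}
    - {"fingers": 0,"x": 0.25,"y": 0.1,"z": 0,"spin": 0}
    - {"fingers": 0,"x": 0.29,"y": 0.12,"z": 0,"spin": 0}
    - {"fingers": 0,"x": 0.311,"y": 0.13,"z": 0,"spin": 0}
    - {"fingers": 0,"x": 0.311,"y": 0.13,"z": 0,"spin": 0}
    - {"fingers": 0,"x": 0.311,"y": 0.13,"z": 0,"spin": 0}

```text
time_s: 27.1
tcp_pos: [0.4483, -0.2168, 0.1567]
eef_rot: [-180.0, 0.0, -88.2]
contact_force: [0.3, 0.1, -0.7]
gripper_width: 0.0437
gripper_force: 0.0
```

Run:
```python
from h import *
s=sensors.get_state();print(s['tcp_pos'],sc(*s['tcp_pos'][:2]))
c=shot('top','t6.png'); w=shot('wrist','w7.png')
cv2.imwrite('pics/t6c.png',np.vstack([cv2.resize(c['pixels'][110:300,180:500,::-1],(480,285)),cv2.resize(w['pixels'][:,:,::-1],(480,300))]))
```

```text
[ 0.44829939 -0.21680636  0.15672836] [-0.05494295 -0.40713689]
```

View pics/t6c.png

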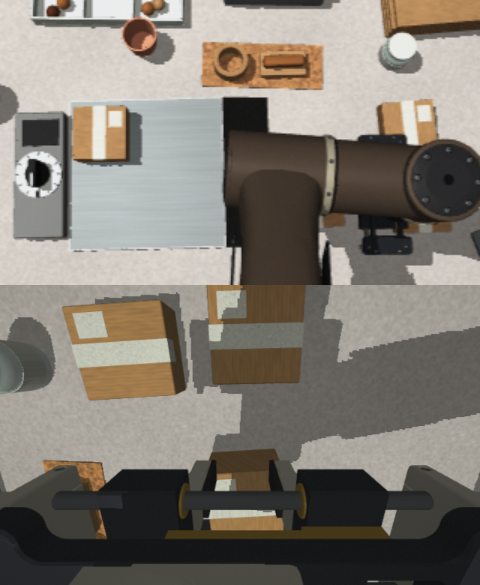

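Carton A stands on the platform near the head, the mat items are unchanged, and carton B is centred between the fingers.

Call:
drive_tool:
  rows:
    - {"fingers": 0,"x": 0,"y": 0,"z": 0.04,"spin": 0}
    - {"fingers": 0,"x": 0,"y": 0,"z": 0.08,"spin": 0}
    - {"fingers": 0,"x": 0,"y": 0,"z": 0.105,"spin": 0}
    - {"fingers": 0,"x": 0,"y": 0,"z": 0.105,"spin": 0}
    - {"fingers": 0,"x": -0.02,"y": 0,"z": 0.105,"spin": 0}
    - {"fingers": 0,"x": -0.04,"y": 0,"z": 0.105,"spin": 0}
    - {"fingers": 0,"x": -0.06,"y": 0,"z": 0.105,"spin": 0}
    - {"fingers": 0,"x": -0.08,"y": 0,"z": 0.105,"spin": 0}
    - {"fingers": 0,"x": -0.1,"y": 0,"z": 0.105,"spin": 0}
    - {"fingers": 0,"x": -0.12,"y": 0,"z": 0.105,"spin": 0}

```text
time_s: 28.45
tcp_pos: [0.4451, -0.0964, 0.0532]
eef_rot: [-179.9, -0.0, -88.1]
contact_force: [0.6, -4.1, -0.8]
gripper_width: 0.0436
gripper_force: 2.1
```

Call:
drive_tool:
  rows:
    - {"fingers": 0,"x": -0.02,"y": 0,"z": 0,"spin": 0}
    - {"fingers": 0,"x": -0.04,"y": 0,"z": 0,"spin": 0}
    - {"fingers": 0,"x": -0.06,"y": 0,"z": 0,"spin": 0}
    - {"fingers": 0,"x": -0.08,"y": 0,"z": 0,"spin": 0}
    - {"fingers": 0,"x": -0.1,"y": 0,"z": -0.003,"spin": 0}
    - {"fingers": 0,"x": -0.12,"y": 0,"z": -0.006,"spin": 0}
    - {"fingers": 0,"x": -0.14,"y": 0,"z": -0.009,"spin": 0}
    - {"fingers": 0,"x": -0.16,"y": 0,"z": -0.011,"spin": 0}
    - {"fingers": 0,"x": -0.18,"y": 0,"z": -0.011,"spin": 0}
    - {"fingers": 0,"x": -0.2,"y": 0,"z": -0.011,"spin": 0}

```text
time_s: 29.7
tcp_pos: [0.4379, 0.1038, 0.064]
eef_rot: [-179.9, 0.0, -88.1]
contact_force: [-0.5, -2.9, 0.1]
gripper_width: 0.0438
gripper_force: 1.4
```

Run:
```python
from h import *
s=sensors.get_state();print(s['tcp_pos'],sc(*s['tcp_pos'][:2]),s['contact_force'])
```

```text
[0.4379259  0.10380036 0.06401654] [-0.05412111 -0.08636345] [-0.46962646 -2.89255704  0.09808485]
```

Call:
drive_tool:
  rows:
    - {"fingers": 0,"x": -0.02,"y": 0,"z": 0,"spin": 0}
    - {"fingers": 0,"x": -0.04,"y": 0,"z": 0,"spin": 0}
    - {"fingers": 0,"x": -0.06,"y": 0,"z": 0,"spin": 0}
    - {"fingers": 0,"x": -0.08,"y": 0,"z": 0,"spin": 0}
    - {"fingers": 0,"x": -0.1,"y": 0,"z": 0,"spin": 0}
    - {"fingers": 0,"x": -0.109,"y": 0,"z": 0,"spin": 0}
    - {"fingers": 0,"x": -0.109,"y": 0,"z": 0,"spin": 0}
    - {"fingers": 0,"x": -0.07,"y": 0,"z": 0,"spin": 0}
    - {"fingers": 0,"x": -0.02,"y": 0,"z": -0.05,"spin": 0}
    - {"fingers": 0,"x": 0.03,"y": 0,"z": -0.1,"spin": 0}

```text
time_s: 30.95
tcp_pos: [0.438, 0.0832, 0.1521]
eef_rot: [180.0, -0.0, -88.1]
contact_force: [1.0, 0.9, 0.6]
gripper_width: 0.0437
gripper_force: 0.0
```

Run:
```python
from h import *
s=sensors.get_state();print(s['tcp_pos'],sc(*s['tcp_pos'][:2]))
c=shot('top','t7.png'); cartons(c,(425,176,520,225)); cartons(c,(425,225,520,290)); cartons(c,(220,170,335,225));cartons(c,(220,225,335,290))
p=wo(.073,-.595); go(p[0],p[1],.165,-88); print(p)
```

```text
[0.43804639 0.08317587 0.15213263] [-0.05472048 -0.10697958]
(431, 176, 42, 40) world 582 -303 scale [ 0.075 -0.498] [106. 107.] 5.4
(440, 229, 42, 36) world 438 -324 scale [-0.069 -0.514] [ 97. 108.] 3.2
(228, 181, 38, 44) world 553 278 scale [0.067 0.083] [123. 105.] 1.0
(220, 225, 95, 65) world 400 214 scale [-0.088  0.026] [178. 263.] 1.1
tool xyz [ 0.4854 -0.1272 -0.0077] spin -0.002 rows>= 8.0
[ 0.58272073 -0.40008988]
```

Call:
drive_tool:
  rows:
    - {"fingers": 0,"x": 0.05,"y": -0.01,"z": 0,"spin": 0}
    - {"fingers": 0,"x": 0.1,"y": -0.03,"z": 0,"spin": 0}
    - {"fingers": 0,"x": 0.15,"y": -0.04,"z": 0,"spin": 0}
    - {"fingers": 0,"x": 0.2,"y": -0.05,"z": 0,"spin": 0}
    - {"fingers": 0,"x": 0.25,"y": -0.07,"z": 0,"spin": 0}
    - {"fingers": 0,"x": 0.3,"y": -0.08,"z": 0,"spin": 0}
    - {"fingers": 0,"x": 0.35,"y": -0.09,"z": 0,"spin": 0}
    - {"fingers": 0,"x": 0.4,"y": -0.11,"z": 0,"spin": 0}
    - {"fingers": 0,"x": 0.45,"y": -0.12,"z": 0,"spin": 0}
    - {"fingers": 0,"x": 0.488,"y": -0.127,"z": 0,"spin": 0}

```text
time_s: 32.25
tcp_pos: [0.5812, -0.4015, 0.1508]
eef_rot: [-180.0, 0.0, -88.2]
contact_force: [0.5, 0.9, 0.3]
gripper_width: 0.0437
gripper_force: 0.0
```

Run:
```python
from h import *
s=sensors.get_state();print(s['tcp_pos'],sc(*s['tcp_pos'][:2]),s['eef_rot'])
c=shot('top','t8.png'); w=shot('wrist','w8.png')
cv2.imwrite('pics/t8c.png',np.vstack([cv2.resize(c['pixels'][110:300,180:500,::-1],(480,285)),cv2.resize(w['pixels'][:,:,::-1],(480,300))]))
```

```text
[ 0.58119427 -0.40147504  0.15082196] [ 0.07142613 -0.59633105] [-1.79960098e+02  3.63760847e-03 -8.82207028e+01]
```

View pics/t8c.png

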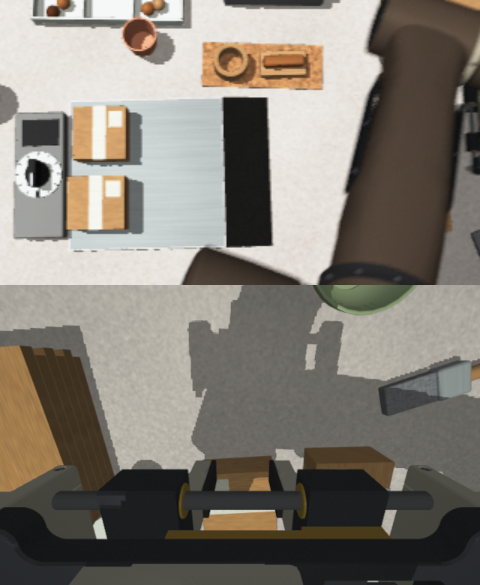

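A and B stand on the platform by the head, and C is centred between the fingers.

Call:
drive_tool:
  rows:
    - {"fingers": 0,"x": 0,"y": 0,"z": 0.04,"spin": 0}
    - {"fingers": 0,"x": 0,"y": 0,"z": 0.08,"spin": 0}
    - {"fingers": 0,"x": 0,"y": 0,"z": 0.1,"spin": 0}
    - {"fingers": 0,"x": 0,"y": 0,"z": 0.1,"spin": 0}
    - {"fingers": 0,"x": -0.02,"y": 0,"z": 0.1,"spin": 0}
    - {"fingers": 0,"x": -0.04,"y": 0,"z": 0.1,"spin": 0}
    - {"fingers": 0,"x": -0.06,"y": 0,"z": 0.1,"spin": 0}
    - {"fingers": 0,"x": -0.08,"y": 0,"z": 0.1,"spin": 0}
    - {"fingers": 0,"x": -0.1,"y": 0,"z": 0.1,"spin": 0}
    - {"fingers": 0,"x": -0.12,"y": 0,"z": 0.1,"spin": 0}

```text
time_s: 33.6
tcp_pos: [0.5781, -0.2786, 0.0526]
eef_rot: [-179.8, -0.1, -88.1]
contact_force: [1.6, -5.9, 4.9]
gripper_width: 0.0438
gripper_force: 2.7
```

Call:
drive_tool:
  rows:
    - {"fingers": 0,"x": -0.02,"y": 0,"z": 0,"spin": 0}
    - {"fingers": 0,"x": -0.04,"y": 0,"z": 0,"spin": 0}
    - {"fingers": 0,"x": -0.06,"y": 0,"z": 0,"spin": 0}
    - {"fingers": 0,"x": -0.08,"y": 0,"z": 0,"spin": 0}
    - {"fingers": 0,"x": -0.1,"y": 0,"z": 0,"spin": 0}
    - {"fingers": 0,"x": -0.12,"y": 0,"z": 0,"spin": 0}
    - {"fingers": 0,"x": -0.14,"y": 0,"z": 0,"spin": 0}
    - {"fingers": 0,"x": -0.16,"y": 0,"z": 0,"spin": 0}
    - {"fingers": 0,"x": -0.18,"y": 0,"z": 0,"spin": 0}
    - {"fingers": 0,"x": -0.2,"y": 0,"z": 0,"spin": 0}

```text
time_s: 34.85
tcp_pos: [0.5702, -0.0782, 0.0514]
eef_rot: [-180.0, -0.0, -88.1]
contact_force: [0.2, -4.6, 2.2]
gripper_width: 0.0438
gripper_force: 2.1
```

Run:
```python
from h import *
s=sensors.get_state();print(s['tcp_pos'],sc(*s['tcp_pos'][:2]),s['contact_force'])
```

```text
[ 0.57023974 -0.07824778  0.05143099] [ 0.07175874 -0.27291838] [ 0.1979133  -4.58446774  2.23209307]
```

Call:
drive_tool:
  rows:
    - {"fingers": 0,"x": -0.02,"y": 0,"z": 0,"spin": 0}
    - {"fingers": 0,"x": -0.04,"y": 0,"z": -0.003,"spin": 0}
    - {"fingers": 0,"x": -0.06,"y": 0,"z": -0.006,"spin": 0}
    - {"fingers": 0,"x": -0.08,"y": 0,"z": -0.01,"spin": 0}
    - {"fingers": 0,"x": -0.1,"y": 0,"z": -0.012,"spin": 0}
    - {"fingers": 0,"x": -0.12,"y": 0,"z": -0.012,"spin": 0}
    - {"fingers": 0,"x": -0.14,"y": 0,"z": -0.012,"spin": 0}
    - {"fingers": 0,"x": -0.16,"y": 0,"z": -0.012,"spin": 0}
    - {"fingers": 0,"x": -0.18,"y": 0,"z": -0.012,"spin": 0}
    - {"fingers": 0,"x": -0.188,"y": 0,"z": -0.012,"spin": 0}

```text
time_s: 36.1
tcp_pos: [0.5643, 0.1098, 0.0629]
eef_rot: [180.0, -0.0, -88.1]
contact_force: [0.4, -5.2, 4.0]
gripper_width: 0.0438
gripper_force: 2.7
```

Call:
drive_tool:
  rows:
    - {"fingers": 0,"x": 0,"y": 0,"z": 0,"spin": 0}
    - {"fingers": 0,"x": 0.04,"y": 0,"z": 0,"spin": 0}
    - {"fingers": 0,"x": 0.09,"y": 0.02,"z": -0.05,"spin": 0}
    - {"fingers": 0,"x": 0.14,"y": 0.05,"z": -0.09,"spin": 0}
    - {"fingers": 0,"x": 0.19,"y": 0.07,"z": -0.09,"spin": 0}
    - {"fingers": 0,"x": 0.24,"y": 0.09,"z": -0.09,"spin": 0}
    - {"fingers": 0,"x": 0.29,"y": 0.11,"z": -0.09,"spin": 0}

```text
time_s: 36.98
tcp_pos: [0.4629, -0.1865, 0.1533]
eef_rot: [-179.9, 0.0, -88.2]
contact_force: [0.6, -0.3, -0.3]
gripper_width: 0.0439
gripper_force: 0.0
```

Run:
```python
from h import *
s=sensors.get_state();print(s['tcp_pos'],sc(*s['tcp_pos'][:2]))
c=shot('top','t9.png'); cartons(c,(425,225,520,290)); cartons(c,(220,170,335,223));
p=wo(-.07,-.605); go(p[0],p[1],.155,-88); print(p)
```

```text
[ 0.4629234  -0.18647409  0.15327347] [-0.03926927 -0.37733347]
(425, 225, 56, 40) world 443 -303 scale [-0.063 -0.493] [153. 107.] 89.3
(228, 178, 107, 45) world 561 180 scale [ 0.072 -0.015] [126. 301.] 1.0
tool xyz [ 0.2244  0.0269 -0.0022] spin -0.005 rows>= 3.6
[ 0.44015684 -0.41507442]
```

Call:
drive_tool:
  rows:
    - {"fingers": 0,"x": 0.05,"y": 0.005,"z": 0,"spin": 0}
    - {"fingers": 0,"x": 0.1,"y": 0.01,"z": 0,"spin": 0}
    - {"fingers": 0,"x": 0.15,"y": 0.02,"z": 0,"spin": 0}
    - {"fingers": 0,"x": 0.2,"y": 0.027,"z": 0,"spin": 0}
    - {"fingers": 0,"x": 0.224,"y": 0.027,"z": 0,"spin": 0}
    - {"fingers": 0,"x": 0.224,"y": 0.027,"z": 0,"spin": 0}
    - {"fingers": 0,"x": 0.224,"y": 0.027,"z": 0,"spin": 0}

```text
time_s: 37.9
tcp_pos: [0.4438, -0.4092, 0.1525]
eef_rot: [180.0, 0.0, -88.2]
contact_force: [0.4, -0.0, 0.5]
gripper_width: 0.0436
gripper_force: 0.0
```

Run:
```python
from h import *
s=sensors.get_state();print(s['tcp_pos'],sc(*s['tcp_pos'][:2]))
w=shot('wrist','w9.png'); im=np.ascontiguousarray(w['pixels'][:,:,::-1]); hsv=cv2.cvtColor(im,cv2.COLOR_BGR2HSV)
b=((hsv[...,0]>3)&(hsv[...,0]<25)&(hsv[...,1]>80))
for row in range(225,275,6):
    x=np.where(b[row,240:420])[0]+240; print(row,(x.min(),x.max(),len(x)) if len(x) else None)
c=shot('top','t10.png'); cartons(c,(220,170,335,223)); cartons(c,(220,223,290,270))
```

```text
[ 0.44378097 -0.40921429  0.15249305] [-0.06617356 -0.59926993]
225 (np.int64(279), np.int64(372), 94)
231 (np.int64(277), np.int64(374), 98)
237 (np.int64(288), np.int64(358), 71)
243 (np.int64(288), np.int64(358), 54)
249 (np.int64(316), np.int64(358), 43)
255 (np.int64(316), np.int64(358), 43)
261 (np.int64(317), np.int64(358), 42)
267 (np.int64(243), np.int64(403), 91)
273 (np.int64(241), np.int64(406), 25)
(229, 178, 74, 45) world 559 225 scale [0.071 0.031] [123. 209.] 3.7
(224, 223, 41, 40) world 439 281 scale [-0.047  0.091] [109. 115.] 1.1
```

Call:
drive_tool:
  rows:
    - {"fingers": 0,"x": 0,"y": 0,"z": 0.04,"spin": 0}
    - {"fingers": 0,"x": 0,"y": 0,"z": 0.08,"spin": 0}
    - {"fingers": 0,"x": 0,"y": 0,"z": 0.1,"spin": 0}
    - {"fingers": 0,"x": 0,"y": 0,"z": 0.101,"spin": 0}
    - {"fingers": 0,"x": -0.02,"y": 0,"z": 0.101,"spin": 0}
    - {"fingers": 0,"x": -0.04,"y": 0,"z": 0.101,"spin": 0}
    - {"fingers": 0,"x": -0.06,"y": 0,"z": 0.101,"spin": 0}
    - {"fingers": 0,"x": -0.08,"y": 0,"z": 0.101,"spin": 0}
    - {"fingers": 0,"x": -0.1,"y": 0,"z": 0.101,"spin": 0}
    - {"fingers": 0,"x": -0.12,"y": 0,"z": 0.101,"spin": 0}

```text
time_s: 39.25
tcp_pos: [0.4412, -0.289, 0.0531]
eef_rot: [-179.9, -0.1, -88.1]
contact_force: [1.5, -5.6, 5.4]
gripper_width: 0.0436
gripper_force: 3.0
```

Call:
drive_tool:
  rows:
    - {"fingers": 0,"x": -0.02,"y": 0,"z": 0,"spin": 0}
    - {"fingers": 0,"x": -0.04,"y": 0,"z": 0,"spin": 0}
    - {"fingers": 0,"x": -0.06,"y": 0,"z": 0,"spin": 0}
    - {"fingers": 0,"x": -0.08,"y": 0,"z": 0,"spin": 0}
    - {"fingers": 0,"x": -0.1,"y": 0,"z": 0,"spin": 0}
    - {"fingers": 0,"x": -0.12,"y": 0,"z": 0,"spin": 0}
    - {"fingers": 0,"x": -0.14,"y": 0,"z": 0,"spin": 0}
    - {"fingers": 0,"x": -0.16,"y": 0,"z": 0,"spin": 0}
    - {"fingers": 0,"x": -0.18,"y": 0,"z": 0,"spin": 0}
    - {"fingers": 0,"x": -0.2,"y": 0,"z": 0,"spin": 0}

```text
time_s: 40.5
tcp_pos: [0.4328, -0.0888, 0.0521]
eef_rot: [179.9, -0.0, -88.2]
contact_force: [-0.1, -3.8, -1.3]
gripper_width: 0.0437
gripper_force: 1.6
```

Run:
```python
from h import *
s=sensors.get_state();print(s['tcp_pos'],sc(*s['tcp_pos'][:2]),s['contact_force'])
```

```text
[ 0.43275607 -0.08883199  0.05205983] [-0.06601056 -0.27869803] [-0.07431506 -3.75953529 -1.30755961]
```

Call:
drive_tool:
  rows:
    - {"fingers": 0,"x": -0.02,"y": 0,"z": 0,"spin": 0}
    - {"fingers": 0,"x": -0.04,"y": 0,"z": -0.003,"spin": 0}
    - {"fingers": 0,"x": -0.06,"y": 0,"z": -0.006,"spin": 0}
    - {"fingers": 0,"x": -0.08,"y": 0,"z": -0.01,"spin": 0}
    - {"fingers": 0,"x": -0.1,"y": 0,"z": -0.012,"spin": 0}
    - {"fingers": 0,"x": -0.12,"y": 0,"z": -0.012,"spin": 0}
    - {"fingers": 0,"x": -0.14,"y": 0,"z": -0.012,"spin": 0}
    - {"fingers": 0,"x": -0.16,"y": 0,"z": -0.012,"spin": 0}
    - {"fingers": 0,"x": -0.18,"y": 0,"z": -0.012,"spin": 0}
    - {"fingers": 0,"x": -0.195,"y": 0,"z": -0.012,"spin": 0}

```text
time_s: 41.75
tcp_pos: [0.4263, 0.1057, 0.0638]
eef_rot: [179.9, -0.0, -88.1]
contact_force: [0.2, -2.5, -1.2]
gripper_width: 0.0435
gripper_force: 1.0
```

Call:
drive_tool:
  rows:
    - {"fingers": 0,"x": 0,"y": 0,"z": 0,"spin": 0}
    - {"fingers": 0,"x": 0.04,"y": 0,"z": 0,"spin": 0}
    - {"fingers": 0,"x": 0.09,"y": 0,"z": -0.05,"spin": 0}
    - {"fingers": 0,"x": 0.14,"y": 0,"z": -0.1,"spin": 0}
    - {"fingers": 0,"x": 0.19,"y": 0,"z": -0.12,"spin": 0}
    - {"fingers": 0,"x": 0.24,"y": 0,"z": -0.12,"spin": 0}
    - {"fingers": 0,"x": 0.29,"y": 0,"z": -0.12,"spin": 0}
    - {"fingers": 0,"x": 0.34,"y": 0,"z": -0.12,"spin": 0}
    - {"fingers": 0,"x": 0.39,"y": 0,"z": -0.12,"spin": 0}
    - {"fingers": 0,"x": 0.44,"y": 0,"z": -0.12,"spin": 0}

```text
time_s: 43.0
tcp_pos: [0.4411, -0.3366, 0.1841]
eef_rot: [-180.0, 0.0, -88.2]
contact_force: [0.7, 0.7, -0.6]
gripper_width: 0.0434
gripper_force: 0.0
```

Run:
```python
from h import *
c=shot('top','t11.png'); w=shot('scene','s11.png')
cv2.imwrite('pics/fin.png',np.vstack([cv2.resize(c['pixels'][115:290,180:460,::-1],(480,300),interpolation=cv2.INTER_CUBIC),cv2.resize(w['pixels'][:,:,::-1],(480,300))]))
cartons(c,(220,170,335,223)); cartons(c,(220,223,335,270))
```

```text
(229, 178, 73, 45) world 559 225 scale [0.071 0.031] [123. 209.] 3.7
(224, 223, 78, 45) world 433 229 scale [-0.055  0.039] [123. 219.] 1.0
```

View pics/fin.png

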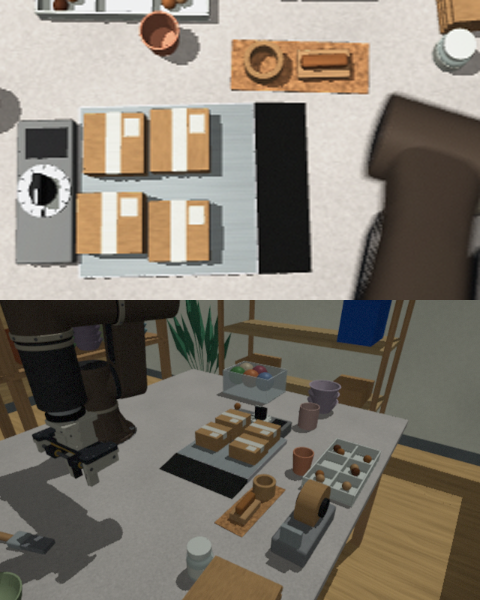

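All four cartons stand on the platform, the roll and stamp are on the mat, the cup and jar are unmoved, and the pointer is at zero. The arm is clear, so I am handing in.

```bash
python3 -c "
from h import *
print(r.close_job())"
```

```text
the job is handed in; nothing more can be done
None
```

The job is handed in (the hand-in returned no verdict): in the last views the roll and stamp lay on the mat, the tare pointer was at zero, all four cartons stood on the platform, and the cup and jar were where they started.

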